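# Seat the vial in the push-latch reader

### The job

Nothing is to be picked up; do it all by pushing with the fingertips. Press the ribbed front of the vial reader's cover fully in so that its push-latch lets go and the cover springs up, push the vial inside down until it is fully home in its socket, then push the cover over and press it down again until it latches and stays shut. Leave the bottles and the slide carton beside the reader where they stand.

Things in the scene. Friction and masses are not known exactly. Their poses are not given: they have to be found in the camera images.
- reader: White vial reader, 146 (x) x 112 x 78 mm, fixed. Origin on the table, 66 mm behind its front, mid-width; x front to back, y left, z up. Console at the rear (x +14 to +80 mm), top z 78 mm. In front a sample bay under the cover, open at the top: x -61 to -10 mm, 76 mm wide, floor z 38 mm; side walls and deck behind it top z 62 mm, front sill top z 56 mm.
- cover (a joint): Grey cover's angle (rad): 0 shut and latched, grows as its front rises. Push-push latch: press it from 0 to its stop (-0.09; it trips by -0.075) and let go: it springs up in 1 to 2 s to about 1.6 (upright), on a soft damped spring (yields to 1.95). To shut: push its back face over to the front and down to the stop, let go: it returns to 0 and stays. 2 to 4 N; 10 N at the stop.
- cover_pad (a point): Where to press: middle of five thin dark ribs on top of the cover, on its centre line, 56 mm from the hinge axis (there the stop is 5 mm down). z = outward normal. The cover plate is 92 mm wide, 5 mm thick; its front edge is 72 mm from the axis. Shut, the ribs' top is 75.5 mm above the table.
- cover_hinge (a point): Middle of the hinge axis at the cover's rear edge, 72.5 mm above the table, 2 mm behind the reader's origin; the axis runs along the reader's y and lies in the cover plate's mid-plane. Axes as the reader's.
- vial (a joint): Depth of the vial in its tight socket (m): starts proud at 0 to 0.003, fully home (hard stop) at 0.010; negative if it is pulled up. It moves along the vertical with about 3 N of friction and stays where it is left.
- vial_top (a point): Centre of the top of the green screw cap (10.6 mm diameter) of the white vial (19 mm diameter, 46 mm tall) in the bay, on the centre line, 48 mm in front of the hinge axis; 65 mm above the table at joint value 0, 55 mm when fully home. Mostly hidden until the cover is up.
- diluent_bottle: Small brown bottle with white cap, 23 mm diameter, 51 mm high, loose, standing to the left of the reader; a bystander. Origin at the centre of its underside.
- control_bottle: Small white bottle with white cap, 24 mm diameter, 59 mm high, loose, standing to the right of the reader; a bystander. Origin at the centre of its underside.
- slide_pack: Small carton, 28 x 80 x 27 mm high, loose, lying to the right of the reader; a bystander. Origin at the centre of its underside.

How it is judged:
By the outcome, as a careful person would: the job done as asked, in the order asked, and still so for the second after the job is handed in, with the robot touching nothing.
It also fails if it takes over 48 s, if anything falls off the work surface, if the arm or the gripper's body presses on something with over 40 N, if the wrist force passes 120 N, or if a joint passes its speed limit or range.

### The arm

A 7-joint arm with a two-finger parallel gripper is mounted at the origin on a cart in front of the work surface, level with it; the furniture and walls round the work are solid. World frame = base frame: x ahead of the robot, y to its left, z up, the work surface at z = 0. Lengths are in m, angles in degrees, forces in N, time in s.
With the tool pointing down it reaches from about 0.425 to 0.875 m from the base axis. Payload 8.4 kg.
Tool frame: the origin (TCP) lies on the mounting face of the last link; the fingertips stand 182 mm ahead of it and the grasp point (between the pads) lies 164 mm ahead of it (arm.tip_extent is the distance from the TCP to the fingertips, in m); z points along the fingers, y is the line along which they close (so a half turn about z gives the same grasp; the last joint's range is limited). The gripper opens to 87 mm and grips with 3 to 60 N. Pads are 19 mm wide; open, the fingers measure 117 mm over their backs; the gripper's body (75 mm by 190 mm) begins 51 mm behind the grasp point.
Start: joints at [-72.261, 19.091, 2.286, 83.961, -0.768, 76.965, -3.352], TCP at [0.258, 0.596, 0.405] pointing down, gripper open.
Joint ranges: [-147.57, 147.57], [-21.85, 119.76], [-74.77, 79.35], [14.55, 137.4], [-85.83, 265.84], [4.83, 119.75], [-152.11, 152.11]. Speed limits (degrees/s): [127.2, 127.2, 159.86, 159.86, 180, 180, 180].

### API

Orientations are given as [roll, pitch, yaw] about the fixed x, y, z axes, in that order (R = Rz(yaw) Ry(pitch) Rx(roll)).
In Python, from plant import arm gives the robot as it stands.
- The arm moves only by the tool play_rows, never from a script. Its argument "series" is one flat list of numbers, 4 for each row, row after row: the shift along the tool's x, y, z in mm, then the turn about the tool's z in degrees. In form: [dx, dy, dz, spin, dx, dy, dz, spin, ...]. A call has 1 to 12 rows; each row shifts and turns the commanded pose from where the row before left it, along the tool's axes as they then stand; what a row does not reach is not made up. A row lasts 1/10 s, in which the tool goes at most 50 mm and 8.59 degrees, less where a joint would pass 70% of its speed; a pose out of reach is approached as far as the arm can. A call with a gripper value outside its range is refused whole. "gripper" is the closure in counts, from 0 (fully open) to 255 (shut), set as the call begins (left out, the last holds). The fingers move at their own pace and stop on an object; the grip force is fixed at half the most. Time passes only in rows, so rows that do not move let the fingers close. It gives the time, the measured TCP pose, the force, the opening and the grip force at its end, in the units of the state.
- arm.sense(): the state, without advancing time (a new reading comes with each control period).
- arm.get_image(name): name is "scene" or "top" or "wrist"; returns a dict with "frame" (400x640x3 uint8, red, green, blue), "mtx" (3x3 intrinsics, pixels), "k1" (the pictures are not rectified: a ray, as slopes to the right and down, at radius r is drawn at 1 + k1 r^2 times it, then the intrinsics apply), "origin" and "attitude" of the camera in the world; the wrist camera has in their place "tool_from_camera" (4x4, takes a point from camera to tool coordinates, whose origin is the TCP and whose axes are the flange's). Camera axes: x right, y up, looking along -z (the intrinsics and any distortion apply to the point x, -y, -z); pixel columns grow to the right and rows downward; lengths in m; the calibration is good to about 2 mm. A picture is of the moment at which its call begins: read the wrist's pose just before it. There is no depth.
- arm.job_done(): hands the job in; it is judged then, once.
The state is a dict: "time": time; "qpos": joint angles; "joint_vel": joint speeds; "tau": joint torques, N m; "tool_pos": TCP position; "eef_rot": TCP orientation; "force": force on the tool from outside, world axes, zero at the start; "wrist_torque": the same for the moment, N m; "width": finger opening in m; "grasp_force": force on a finger pad.
Only numpy, scipy, OpenCV 4.12 (cv2) and the standard library are available. Lean on these libraries where they do the work, as an engineer would, in place of code of your own. Each camera call takes 0.05 s, during which the arm holds its last target. There are 200 camera calls.

## Working session

There is one attempt and no reset: what is moved stays moved. The work goes in short steps, Python scripts to look and compute and a tool call to move; the robot and the scene stay as the last step left them, time stands still between calls to the robot, and variables do not carry over. Pictures are saved under pics/ and viewed, at most 10 in all, crops included, and the job is handed in when it is done.

Besides the shell and the picture viewer there is one more tool, called after ">>>" by a JSON object that holds its "api" and its "payload", one argument or row to a line. play_rows: Moves the arm, as the interface text tells. Its arguments: {"type":"object","properties":{"series":{"type":"array"},"gripper":{"type":"number"}},"required":["series"]}

```bash
mkdir -p pics; ls; python3 - <<'E'
from plant import arm
import cv2,numpy as np
s=arm.sense();print(s['time'],s['tool_pos'],s['eef_rot'],s['width'],arm.tip_extent)
for n in("scene","top"):
    d=arm.get_image(n);np.savez(f'pics/{n}0.npz',**d)
    print(n,d['mtx'],d['k1'],d['origin'],d['attitude'])
    cv2.imwrite(f'pics/{n}0.png',d['frame'][:,:,::-1])
E
```

```text
pics
0.0 [0.25828932 0.59628782 0.40385045] [-1.79908414e+02  5.10498380e-03  1.56579756e+02] 0.08685546987078256 0.1822
scene [[394.10928382   0.         317.80606079]
 [  0.         394.10928382 195.89429298]
 [  0.           0.           1.        ]] -0.057525063186269744 [ 0.03238913 -0.56260928  0.41966505] [ 65.96305454   1.50318004 -38.59356159]
top [[452.09645438   0.         321.43286509]
 [  0.         452.09645438 195.98093523]
 [  0.           0.           1.        ]] -0.08437352577626574 [0.43402036 0.03776652 0.92089698] [ 6.80143048e+00  3.51593823e-02 -9.02178827e+01]
```

View pics/scene0.png

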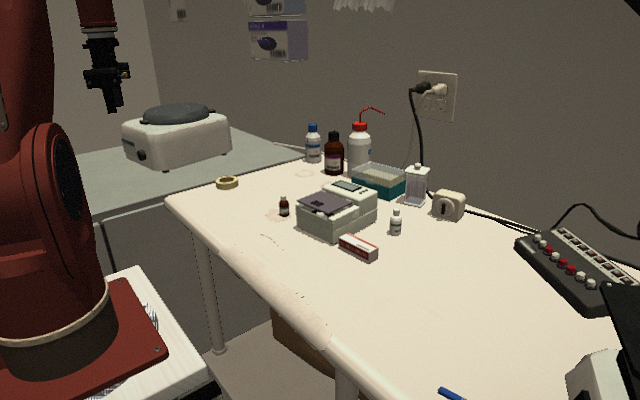

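View pics/top0.png

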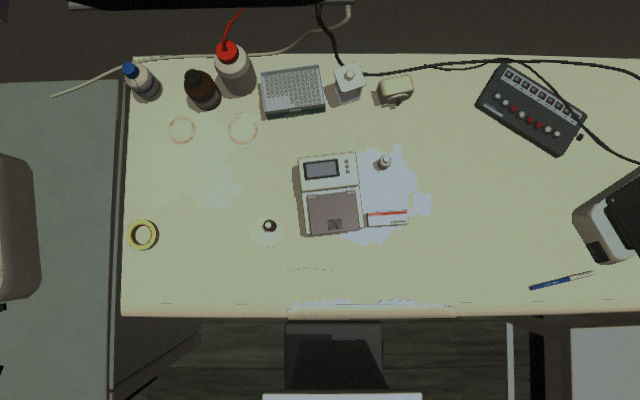

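The reader sits at about (332,195) in the top view with its cover facing the robot. The brown bottle is at (269,227), the white bottle at (384,162) and the carton at (388,219). I'll enlarge that area to measure it.

```bash
python3 - <<'E'
import cv2
im=cv2.imread('pics/top0.png')[140:250,250:420]
im=cv2.resize(im,None,fx=4.7,fy=4.7,interpolation=cv2.INTER_CUBIC)
cv2.imwrite('pics/crop0.png',cv2.convertScaleAbs(im,alpha=1.2,beta=10))
E
```

```text
(no output)
```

View pics/crop0.png

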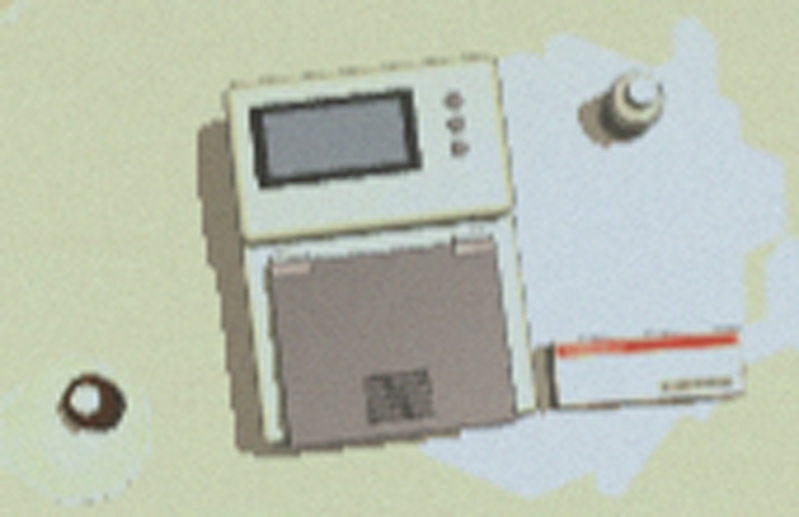

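The crop shows these points:
- **Console top corners:** (243,240), (512,213), (493,57) and (230,83).
- **Cover front corners:** (291,447) and (519,411).
- **Ribs centre:** (398,397).

Next I'll fit the reader pose to them.

```bash
cat > h.py <<'E'
import numpy as np,cv2
from scipy.optimize import least_squares
from scipy.spatial.transform import Rotation as Ro
def Rr(a): return Ro.from_euler('xyz',a,degrees=True).as_matrix()
def proj(P,mtx,k1,o,R):
    c=(np.atleast_2d(P)-o)@R; u=np.c_[c[:,0],-c[:,1]]/-c[:,2:]
    u=u*(1+k1*(u**2).sum(1,keepdims=True)); return u*[mtx[0,0],mtx[1,1]]+mtx[:2,2]
def ray(px,mtx,k1,o,R,z):
    d=(np.atleast_2d(px)-mtx[:2,2])/[mtx[0,0],mtx[1,1]]; u=d.copy()
    for _ in range(20): u=d/(1+k1*(u**2).sum(1,keepdims=True))
    v=np.c_[u[:,0],-u[:,1],-np.ones(len(u))]@R.T
    return o+v*((np.asarray(z)-o[2])/v[:,2])[:,None]
def place(p,P):
    c,s=np.cos(p[2]),np.sin(p[2]); P=np.atleast_2d(P)
    return P@np.array([[c,s,0],[-s,c,0],[0,0,1]])+[p[0],p[1],0]
E
python3 - <<'E'
from h import *
d=np.load('pics/top0.npz'); cam=(d['mtx'],float(d['k1']),d['origin'],Rr(d['attitude']))
c=np.array([[243,240],[512,213],[493,57],[230,83],[291,447],[519,411],[398,397]])
px=(c+.5)/4.7-.5+[250,140]
M=np.array([[.014,.056,.078],[.014,-.056,.078],[.08,-.056,.078],[.08,.056,.078],[-.074,.046,.075],[-.074,-.046,.075],[-.058,0,.0755]])
f=lambda p:(proj(place(p,M),*cam)-px).ravel()
r=least_squares(f,[.5,0,0]);print(r.x,np.degrees(r.x[2]),np.round(r.fun.reshape(-1,2),1))
p=r.x
b=np.array([[92,400],[635,92],[555,408],[740,400],[738,335],[555,345]])
print(ray((b+.5)/4.7-.5+[250,140],*cam,[.051,.059,.027,.027,.027,.027]).round(4))
print('pad',place(p,[-.058,0,.0755]),'vial',place(p,[-.05,0,.065]),'hinge',place(p,[-.002,0,.0725]))
s=np.load('pics/scene0.npz'); cs=(s['mtx'],float(s['k1']),s['origin'],Rr(s['attitude']))
print('scene pred',proj(place(p,M),*cs).round(1))
E
```

```text
[0.53808765 0.01972179 0.11233743] 6.436460510910476 [[-0.7 -0.5]
 [ 1.2 -1.6]
 [ 0.8 -2.5]
 [-1.7 -1.3]
 [-0.2  1.5]
 [ 0.1  3.4]
 [ 0.5  0.7]]
[[ 0.4824  0.1388  0.051 ]
 [ 0.6083 -0.0853  0.059 ]
 [ 0.4797 -0.0533  0.027 ]
 [ 0.4826 -0.1316  0.027 ]
 [ 0.5101 -0.1315  0.027 ]
 [ 0.5062 -0.0537  0.027 ]]
pad [[0.48045324 0.01321991 0.0755    ]] vial [[0.48840281 0.01411672 0.065     ]] hinge [[0.53610026 0.01949758 0.0725    ]]
scene pred [[322.8 186.1]
 [361.5 199.8]
 [380.7 190.4]
 [342.3 178. ]
 [296.9 200.7]
 [328.7 213.9]
 [317.8 204.3]]
```

>>> {"api": "play_rows", "payload": {
  "gripper": 255,
  "series": [-22,-22,0,0,-22,-22,0,0,-22,-22,0,0,-22,-22,0,0,-22,-22,0,0,-22,-22,0,0,-22,-22,0,0,-22,-22,0,0,-22,-22,0,0,-22,-22,0,0,-22,-22,0,0,-22,-22,0,0]
}}

```text
time: 1.3
tool_pos: [0.3959, 0.2479, 0.4045]
eef_rot: [-180.0, -0.0, 156.6]
force: [0.6, -0.8, 0.0]
width: 0.0028
grasp_force: 0.0
```

>>> {"api": "play_rows", "payload": {
  "series": [-22,-23,0,0,-22,-23,0,0,-22,-23,0,0,-22,-23,0,0,-22,-23,0,0,-22,-23,0,0,-22,-23,0,0,-20,-22,0,0,0,0,0,-7.5,0,0,0,-7.5,0,0,0,-7.5,0,0,0,-7.5]
}}

```text
time: 2.5
tool_pos: [0.4824, 0.012, 0.4045]
eef_rot: [-180.0, -0.0, -173.1]
force: [0.3, 0.1, 0.3]
width: 0.0004
grasp_force: 0.0
```

```bash
cat >> h.py <<'E'
def snap(tag):
    from plant import arm
    s=arm.sense(); d=arm.get_image('wrist'); T=d['tool_from_camera']; R=Rr(s['eef_rot'])
    np.savez(f'pics/{tag}.npz',mtx=d['mtx'],k1=d['k1'],o=s['tool_pos']+R@T[:3,3],R=R@T[:3,:3])
    cv2.imwrite(f'pics/{tag}.png',d['frame'][:,:,::-1])
    print(s['time'],s['tool_pos'].round(4),s['eef_rot'].round(2),s['force'].round(1),s['width']); print(T.round(3))
def load(tag):
    d=np.load(f'pics/{tag}.npz'); return d['mtx'],float(d['k1']),d['o'],d['R']
E
python3 -c "
from h import *
snap('w1')"
```

```text
2.5 [0.4824 0.012  0.4045] [-1.8000e+02 -4.0000e-02 -1.7313e+02] [0.3 0.1 0.3] 0.0003571635611639729
[[ 0.     0.966  0.257  0.07 ]
 [ 1.    -0.    -0.    -0.001]
 [-0.     0.257 -0.966  0.021]
 [ 0.     0.     0.     1.   ]]
```

View pics/w1.png

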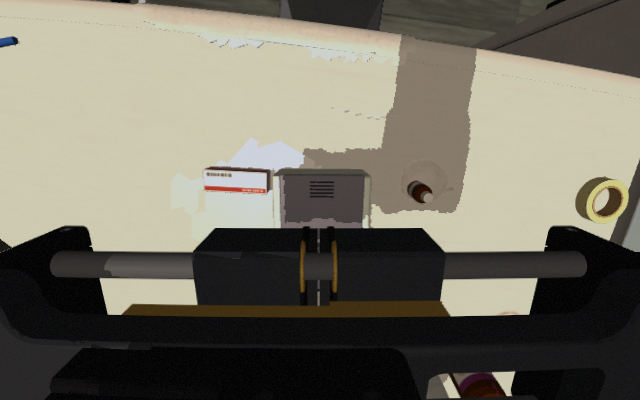

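The wrist view shows the ribs at about (322,189), the cover's front corners near (279,173) and (368,173), and the carton and brown bottle clear of the hand.

```bash
python3 - <<'E'
from h import *
cam=load('w1')
p=[0.53808765,0.01972179,0.11233743]
q=ray([[322,188.5],[279,174],[368,174],[282,227],[363,227]],*cam,[.0755,.075,.075,.075,.075]);print(q.round(4))
print(place(p,[[-.058,0,.0755],[-.074,-.046,.075],[-.074,.046,.075]]).round(4))
a=q[2]-q[1];print(np.degrees(np.arctan2(-a[0],a[1])),np.linalg.norm(a))
im=cv2.imread('pics/w1.png')[150:240,190:450]
cv2.imwrite('pics/w1c.png',cv2.resize(im,None,fx=3,fy=3,interpolation=cv2.INTER_CUBIC))
E
```

```text
[[ 0.4813  0.0154  0.0755]
 [ 0.4712 -0.0321  0.075 ]
 [ 0.4598  0.0622  0.075 ]
 [ 0.5306 -0.0236  0.075 ]
 [ 0.5198  0.0664  0.075 ]]
[[ 0.4805  0.0132  0.0755]
 [ 0.4697 -0.0343  0.075 ]
 [ 0.4594  0.0571  0.075 ]]
6.901071510967922 0.09497561296512118
```

View pics/w1c.png

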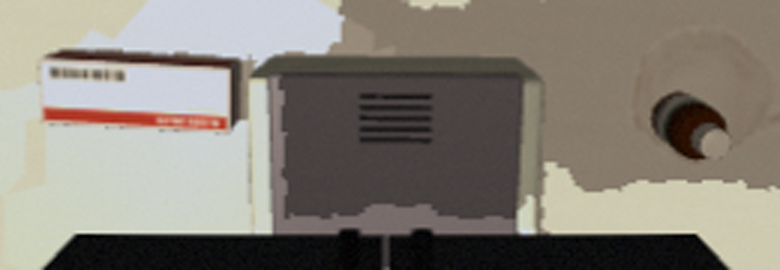

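>>> {"api": "play_rows", "payload": {
  "series": [1,3,20,0,0,0,30,0,0,0,30,0,0,0,30,0,0,0,20,0,0,0,8,0,0,0,4,0,0,0,0,0]
}}

```text
time: 3.35
tool_pos: [0.4814, 0.015, 0.2631]
eef_rot: [-180.0, 0.0, -173.5]
force: [-0.0, -0.3, -0.0]
width: 0.0004
grasp_force: 0.0
```

>>> {"api": "play_rows", "payload": {
  "series": [0,0,3,0,0,0,3,0,0,0,2,0,0,0,1,0,0,0,1,0,0,0,0,0,0,0,0,0]
}}

```text
time: 4.05
tool_pos: [0.4817, 0.0151, 0.2532]
eef_rot: [180.0, 0.1, -173.4]
force: [0.5, 0.6, 5.7]
width: 0.0005
grasp_force: 2.3
```

>>> {"api": "play_rows", "payload": {
  "series": [0,0,1,0,0,0,1,0,0,0,0,0,0,0,0,0]
}}

```text
time: 4.45
tool_pos: [0.4819, 0.015, 0.2525]
eef_rot: [179.9, 0.1, -173.4]
force: [-6.8, 0.2, 25.0]
width: 0.0006
grasp_force: 12.7
```

>>> {"api": "play_rows", "payload": {
  "series": [0,0,-20,0,0,0,-45,0,0,0,-45,0,10,0,-40,0,10,0,-20,0,10,0,0,0,10,0,0,0,0,0,0,0,0,0,0,0,0,0,0,0,0,0,0,0,0,0,0,0]
}}

```text
time: 5.65
tool_pos: [0.4417, 0.0105, 0.4205]
eef_rot: [-180.0, -0.0, -173.4]
force: [-0.4, -0.2, 1.3]
width: 0.0002
grasp_force: 0.0
```

>>> {"api": "play_rows", "payload": {
  "series": [0,0,0,0,0,0,0,0,0,0,0,0,0,0,0,0,0,0,0,0,0,0,0,0]
}}

```text
time: 6.25
tool_pos: [0.4415, 0.0104, 0.4208]
eef_rot: [180.0, 0.0, -173.4]
force: [-0.2, 0.5, -0.0]
width: 0.0004
grasp_force: 0.0
```

```bash
python3 -c "
from h import *
snap('w2')
import cv2
im=cv2.imread('pics/w2.png')[90:290,180:460]
cv2.imwrite('pics/w2c.png',cv2.resize(im,None,fx=2.8,fy=2.8,interpolation=cv2.INTER_CUBIC))
"
```

```text
6.25 [0.4415 0.0104 0.4208] [ 180.      0.   -173.42] [-0.2  0.5 -0. ] 0.0003842455749702564
[[ 0.     0.966  0.257  0.07 ]
 [ 1.    -0.    -0.    -0.001]
 [-0.     0.257 -0.966  0.021]
 [ 0.     0.     0.     1.   ]]
```

View pics/w2c.png

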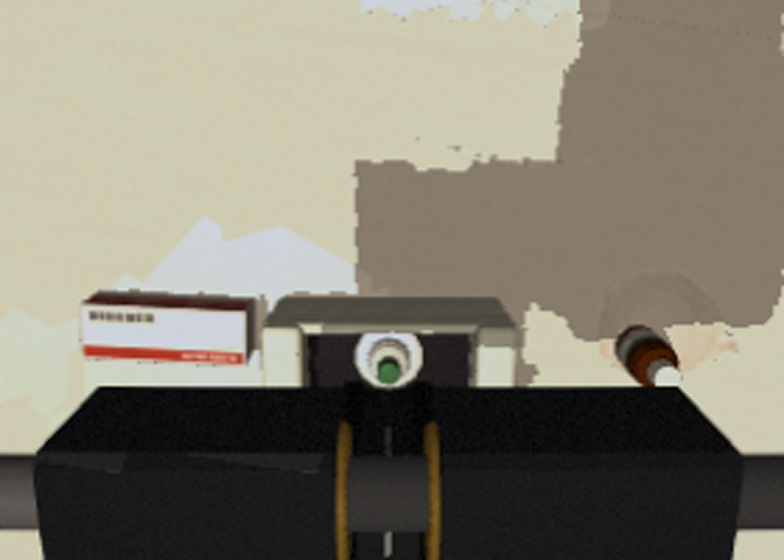

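The cover is up. The vial's green cap is visible at crop (388,370), which is image (318.6,222.3).

```bash
python3 - <<'E'
from h import *
cam=load('w2')
print(ray([[318.6,222.3]]*2,*cam,[.062,.065]).round(4))
# body corners front sill z56? outer front top corners crop (283,298),(500,298); walls inner
for y in (.0217,.0197):
  p=[.5386,y,np.radians(6.7)];print('model vial',place(p,[[-.05,0,.063]]).round(4),(proj(place(p,[[-.05,0,.063],[-.066,.056,.056],[-.066,-.056,.056],[-.061,.038,.056],[-.061,-.038,.056]]),*cam)-[180,90])*2.8)
E
```

```text
[[0.4897 0.0159 0.062 ]
 [0.4886 0.0158 0.065 ]]
model vial [[0.4889 0.0159 0.063 ]] [[388.23204438 369.64008221]
 [516.08905774 329.46658617]
 [260.22276802 329.91380184]
 [474.7167608  340.47441705]
 [301.6228997  340.77654446]]
model vial [[0.4889 0.0139 0.063 ]] [[383.65519262 369.13929546]
 [511.58014074 328.9646659 ]
 [255.67200716 329.40870734]
 [470.20980369 339.97590742]
 [297.08758109 340.27480881]]
```

>>> {"api": "play_rows", "payload": {
  "series": [-25,0,0,0,-25,0,10,0,0,0,30,0,0,0,35,0,0,0,35,0,0,0,30,0,0,0,20,0,0,0,8,0,0,0,0,0]
}}

```text
time: 7.2
tool_pos: [0.491, 0.0162, 0.2522]
eef_rot: [-180.0, -0.1, -173.4]
force: [0.7, -0.1, 0.3]
width: -0.0
grasp_force: 0.0
```

>>> {"api": "play_rows", "payload": {
  "series": [0,0,3,0,0,0,2,0,0,0,2,0,0,0,2,0,0,0,2,0,0,0,2,0,0,0,1,0,0,0,0,0,0,0,0,0]
}}

```text
time: 8.1
tool_pos: [0.4912, 0.0161, 0.2387]
eef_rot: [-180.0, -0.0, -173.4]
force: [1.2, 0.1, 0.6]
width: 0.0003
grasp_force: 1.0
```

>>> {"api": "play_rows", "payload": {
  "series": [0,0,1,0,0,0,1,0,0,0,0,0,0,0,0,0]
}}

```text
time: 8.5
tool_pos: [0.4914, 0.016, 0.2378]
eef_rot: [180.0, 0.0, -173.4]
force: [-4.1, 0.2, 17.8]
width: 0.0002
grasp_force: 9.0
```

>>> {"api": "play_rows", "payload": {
  "series": [0,0,1,0,0,0,0,0,0,0,0,0]
}}

```text
time: 8.8
tool_pos: [0.4916, 0.0159, 0.2376]
eef_rot: [179.9, 0.0, -173.4]
force: [-7.4, 0.5, 29.9]
width: 0.0005
grasp_force: 14.6
```

```bash
python3 -c "
from plant import arm
s=arm.sense();print(s['tool_pos'],s['force'],s['wrist_torque'],s['eef_rot'])"
```

```text
[0.4916448  0.01593801 0.23757959] [-7.36669075  0.49104943 29.92650504] [-0.10761462  1.89287677  0.01461887] [ 1.79931372e+02  3.41534044e-02 -1.73443624e+02]
```

>>> {"api": "play_rows", "payload": {
  "series": [0,0,-4,0,-3,0,-1,0,0,0,0,0,0,0,3,0,0,0,1,0,0,0,0,0,0,0,0,0]
}}

```text
time: 9.5
tool_pos: [0.4945, 0.0163, 0.2377]
eef_rot: [180.0, 0.0, -173.4]
force: [-6.3, -0.6, 20.9]
width: 0.0005
grasp_force: 10.7
```

>>> {"api": "play_rows", "payload": {
  "series": [0,0,1,0,0,0,0,0,0,0,0,0]
}}

```text
time: 9.8
tool_pos: [0.4947, 0.0163, 0.2375]
eef_rot: [179.9, 0.0, -173.4]
force: [-9.9, -1.3, 32.7]
width: 0.0002
grasp_force: 16.3
```

```bash
python3 -c "
from plant import arm
s=arm.sense();print(s['tool_pos'],s['force'],s['wrist_torque'],s['eef_rot'])"
```

```text
[0.49469306 0.01629619 0.23752372] [-9.93936751 -1.30794481 32.66413113] [-0.18192914  2.53723672  0.03151526] [ 1.79931923e+02  2.80654496e-02 -1.73440936e+02]
```

>>> {"api": "play_rows", "payload": {
  "series": [0,0,-14,0,0,11,-3,0,0,10,0,0,0,0,0,0,0,0,6,0,0,0,5,0,0,0,3,0,0,0,3,0,0,0,0,0,0,0,0,0]
}}

```text
time: 10.8
tool_pos: [0.4918, 0.0372, 0.2357]
eef_rot: [-180.0, -0.0, -173.4]
force: [0.4, 0.5, 0.3]
width: 0.0009
grasp_force: 0.0
```

>>> {"api": "play_rows", "payload": {
  "series": [0,0,-20,0,0,0,-40,0,0,0,-40,0,0,0,-40,0,0,0,-20,0,-20,-6,0,0,-25,-8,0,0,-20,-7,0,0,0,0,0,0]
}}

```text
time: 11.7
tool_pos: [0.5603, 0.0234, 0.3957]
eef_rot: [-179.9, 0.0, -173.5]
force: [0.1, -0.2, -0.6]
width: 0.0004
grasp_force: 0.0
```

```bash
python3 -c "
from h import *
from plant import arm
snap('w3')
d=arm.get_image('scene');cv2.imwrite('pics/s3.png',cv2.resize(d['frame'][140:260,250:430,::-1],None,fx=4.4,fy=4.4,interpolation=cv2.INTER_CUBIC))
"
```

```text
11.7 [0.5603 0.0234 0.3957] [-1.7991e+02  4.0000e-02 -1.7348e+02] [ 0.1 -0.2 -0.6] 0.00038855681908969236
[[ 0.     0.966  0.257  0.07 ]
 [ 1.    -0.    -0.    -0.001]
 [-0.     0.257 -0.966  0.021]
 [ 0.     0.     0.     1.   ]]
```

View pics/s3.png

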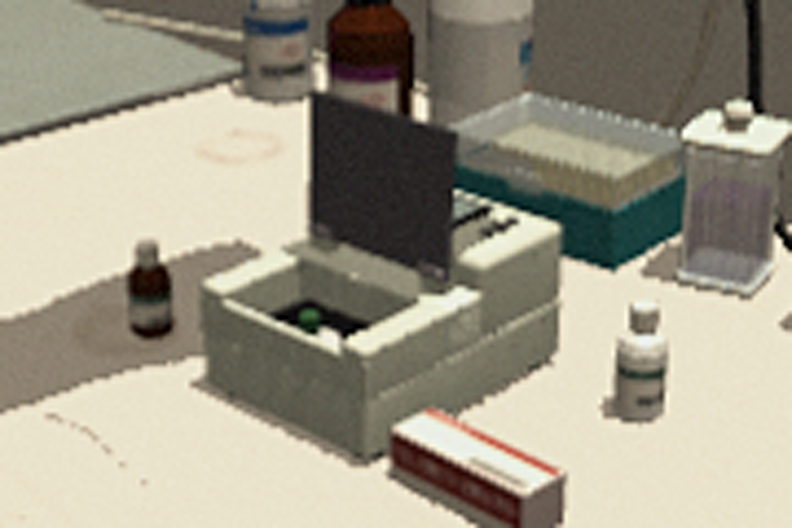

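>>> {"api": "play_rows", "payload": {
  "series": [0,0,30,0,0,0,35,0,0,0,26,0,0,0,0,0,6,0,0,0,6,0,0,0,5,0,0,0,5,0,0,0,3,0,1,0,0,0,0,0]
}}

```text
time: 12.8
tool_pos: [0.5335, 0.021, 0.304]
eef_rot: [180.0, 0.0, -173.4]
force: [-0.1, 0.4, 0.8]
width: 0.0004
grasp_force: 0.2
```

>>> {"api": "play_rows", "payload": {
  "series": [4,0,1,0,4,0,1.5,0,4,0,2,0,4,0,2,0,4,0,2,0,4,0,2,0,3.5,0,3,0,3.5,0,3,0,3.5,0,3.5,0,0,0,0,0]
}}

```text
time: 13.8
tool_pos: [0.499, 0.017, 0.2832]
eef_rot: [180.0, -0.1, -173.4]
force: [0.8, 0.6, 1.8]
width: 0.0004
grasp_force: 0.6
```

>>> {"api": "play_rows", "payload": {
  "series": [3,0,4,0,3,0,4,0,3,0,4,0,2,0,3.5,0,2,0,3.5,0,2,0,3.5,0,1.5,0,3,0,0,0,0,0]
}}

```text
time: 14.6
tool_pos: [0.4828, 0.0152, 0.2578]
eef_rot: [-180.0, -0.1, -173.4]
force: [-0.0, -0.2, 1.4]
width: 0.0005
grasp_force: 0.9
```

>>> {"api": "play_rows", "payload": {
  "series": [0,0,2,0,0,0,2,0,0,0,1,0,0,0,1,0,0,0,1,0,0,0,0,0,0,0,0,0]
}}

```text
time: 15.3
tool_pos: [0.4832, 0.015, 0.2526]
eef_rot: [179.9, -0.1, -173.4]
force: [-12.1, -1.0, 27.3]
width: 0.0004
grasp_force: 13.9
```

At the stop. I'll release straight up, then wait and check.

>>> {"api": "play_rows", "payload": {
  "series": [0,0,0,0,0,0,-5,0,0,0,-10,0,0,0,-30,0,0,0,-40,0,0,0,-40,0,0,0,-30,0,0,0,0,0,0,0,0,0,0,0,0,0,0,0,0,0,0,0,0,0]
}}

```text
time: 16.5
tool_pos: [0.483, 0.0153, 0.4054]
eef_rot: [-180.0, -0.1, -173.4]
force: [-1.2, -0.3, 0.9]
width: 0.0002
grasp_force: 0.0
```

>>> {"api": "play_rows", "payload": {
  "series": [0,0,0,0,0,0,0,0,0,0,0,0,0,0,0,0,0,0,0,0,0,0,0,0,0,0,0,0,0,0,0,0,0,0,0,0,0,0,0,0]
}}

```text
time: 17.5
tool_pos: [0.4832, 0.0152, 0.4063]
eef_rot: [180.0, -0.0, -173.4]
force: [-0.2, -0.2, -0.5]
width: 0.0002
grasp_force: 0.0
```

```bash
python3 -c "
from h import *
from plant import arm
d=arm.get_image('scene');cv2.imwrite('pics/s4.png',cv2.resize(d['frame'][140:260,250:430,::-1],None,fx=4.4,fy=4.4,interpolation=cv2.INTER_CUBIC))
"
```

```text
(no output)
```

View pics/s4.png

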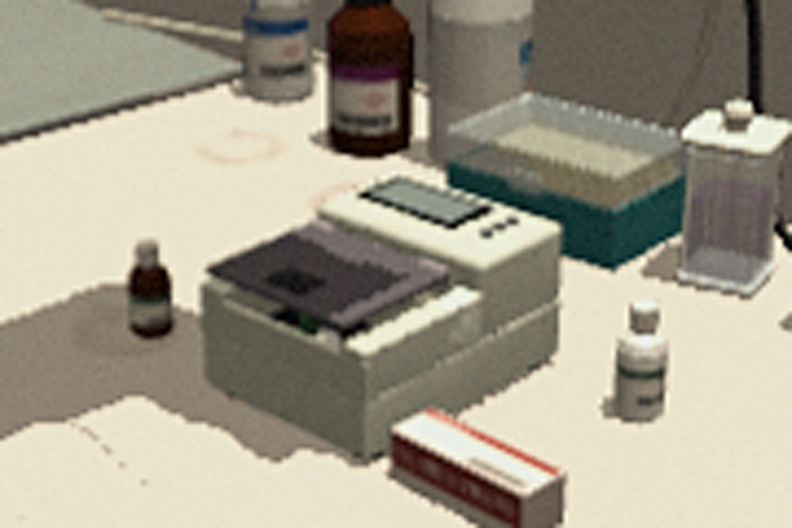

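The cover is down, and the bottles and carton are where they were. I'll compare this with the first picture to confirm the angle is 0.

```bash
python3 -c "
from h import *
from plant import arm
a=cv2.imread('pics/scene0.png')[180:225,290:365,1];b=arm.get_image('scene')['frame'][180:225,290:365,1]
g=lambda m:cv2.GaussianBlur(m,(3,3),0).astype(float)
# upper-left cover edge per column and front edge: shift by subpixel correlation
for y0,y1,x0,x1,n in((10,36,4,44,'cover'),(0,14,44,74,'console')):
    print(n,cv2.phaseCorrelate(g(a)[y0:y1,x0:x1],g(b)[y0:y1,x0:x1]),abs(g(a)-g(b))[y0:y1,x0:x1].mean())
s=arm.sense();print(s['time'],s['force'])
"
```

```text
cover ((0.11700130500027228, 0.7854398186660152), 0.6066294447474289) 22.266346153846154
console ((0.03860993567241344, 0.530272662989459), 1.0090494872203857) 5.628571428571429
17.6 [-1.28794714 -0.87052217  0.22268131]
```

```bash
python3 -c "
from plant import arm
print(arm.job_done())"
```

```text
the job is handed in; nothing more can be done
None
```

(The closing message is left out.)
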